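# Make up the drawing kit and the laptop kit

## Task

Make up two kits from the stock on the desk: in the board with three recesses the drawing kit, with the black marker in the long slot, the eraser in the middle-sized recess and the sharpener in the smallest; in the board with two recesses the laptop kit, with the mouse in the large recess and the memory stick in the narrow one. Each thing must lie flat on the floor of its recess, the same side up as it lay in the stock. The yellow highlighter belongs to neither kit: leave it where it lies.

Things in the scene. Friction and masses are not known exactly. Their poses are not given: they have to be found in the camera images.
- drawing_board: fixed grey kit board on a white base, 124 x 184 mm (x, y), top 8 mm high, origin at the centre of its underside; stands left or right, behind the stock. Three recesses 4 mm deep (floor 4 mm above the origin), long sides along y: marker slot, centre x -30 y 0, opening 37 x 153 mm (x, y); eraser recess, centre x 30 y -34, opening 41 x 74; sharpener recess, centre x 30 y 50, opening 34 x 43
- laptop_board: fixed grey kit board on a white base, 148 x 164 mm (x, y), top 8 mm high, origin at the centre of its underside; stands in the other place, left or right. Two recesses 4 mm deep (floor 4 mm above the origin), long sides along x: mouse recess, centre x 0 y -32, opening 124 x 73 mm (x, y); memory stick recess, centre x 0 y 49, opening 72 x 36
- marker: black fat felt marker lying down, 19 mm wide (x), 135 long (y), 20 high; origin at the centre of its underside, z up; either way round will do
- eraser: white eraser in a blue card sleeve, 23 mm wide (x), 56 long (y), 12 high; origin at the centre of its underside, z up; either way round will do
- sharpener: small plain light metal wedge pencil sharpener, 16 mm wide (x), 25 long (y), 11 high; origin at the centre of its underside, z up; either way round will do
- mouse: white computer mouse with a black underside, 106 mm long (x), 55 wide (y), 24 high, rounded; origin at the centre of its underside, z up; either way round will do
- memory_stick: memory stick, dark with an orange patch and a metal cap, 18 mm wide (x), 54 long (y), 8 high; origin at the centre of its underside, z up; either way round will do
- highlighter: yellow highlighter pen, lying down, 15 mm wide (x), 120 long (y), 12 high; origin at the centre of its underside, z up; a thing of the stock that must stay where it lies

How it is judged:
By the outcome, as a careful person would: the job done as asked, in the order asked, and still so for the second after the job is handed in, with the robot touching nothing.
It also fails if it takes over 112 s, if anything falls off the work surface, if the arm or the gripper's body presses on something with over 40 N, if the wrist force passes 120 N, or if a joint passes its speed limit or range.

## Robot

A 6-joint arm with a two-finger parallel gripper is mounted at the origin on the work surface; the furniture and walls round the work are solid. World frame = base frame: x ahead of the robot, y to its left, z up, the work surface at z = 0. Lengths are in m, angles in degrees, forces in N, time in s.
With the tool pointing down it reaches from about 0.325 to 0.9 m from the base axis. Payload 6.1 kg.
Tool frame: the origin (TCP) lies on the centre line of the jaws, within the pads' length; the fingertips stand 17 mm ahead of it and the grasp point (between the pads) lies 2 mm behind it (tip_reach is the z of the fingertips in the tool frame, in m); z points along the fingers, y is the line along which they close (so a half turn about z gives the same grasp; the last joint's range is limited). The gripper opens to 85 mm and grips with 20 to 120 N. Pads are 22 mm wide; open, the fingers measure 114 mm over their backs; the gripper's body (76 mm by 85 mm) begins 54 mm behind the grasp point. The pads swing forward as they close: fully open they stand 13 mm farther back than shut.
Start: joints at [56.717, 12.628, 87.462, -0, 79.91, -7.225], TCP at [0.275, 0.561, 0.248] pointing down, gripper open.
Joint ranges: [-170.65, 170.65], [-52.31, 119.04], [5.05, 147.46], [-71.25, 251.25], [11.57, 151.72], [-153.62, 153.62]. Speed limits (degrees/s): [147.25, 147.25, 172.46, 180, 180, 180].

## Interface

Orientations are given as a 3x3 rotation matrix whose columns are the frame's x, y, z axes.
In Python, from cell import sense, grab_frame, close_job, tip_reach gives the robot as it stands.
- The arm moves only by the tool step_arm, never from a script. Its argument "rows" is a list of rows, each a list of 2 entries, a list of its own where there are three numbers: the shift along the tool's x, y, z in mm, then the turn about the tool's z in rad. A call has 1 to 10 rows; each row is the pose to reach, as a shift and turn from the pose commanded when the call began, along the tool's axes at that moment; what a row does not reach only later rows make up. A row lasts 1/8 s, in which the tool goes at most 62.5 mm and 10.7 degrees, less where a joint would pass 70% of its speed; a pose out of reach is approached as far as the arm can. A call with a gripper value outside its range is refused whole. "gripper" is the finger opening in mm, from 0 to 85.4, set as the call begins (left out, the last holds). The fingers move at their own pace and stop on an object; the grip force is fixed at half the most. Time passes only in rows, so rows that repeat a pose let the fingers close. It gives the time, the measured TCP pose, the force, the opening and the grip force at its end, in the units of the state.
- sense(): the state, without advancing time (a new reading comes with each control period).
- grab_frame(name): name is "side" or "top" or "wrist"; returns a dict with "img" (384x512x3 uint8, blue, green, red), "fx", "fy", "cx", "cy" (pixels), "distortion" ([k1, k2, p1, p2, k3] as OpenCV has them; the pictures are not rectified), "camera_from_world" (4x4, takes a point from world to camera coordinates). Camera axes: x right, y down, z forward; pixel columns grow to the right and rows downward; lengths in m; the calibration is good to about 2 mm. A picture is of the moment at which its call begins. There is no depth.
- close_job(): hands the job in; it is judged then, once.
The state is a dict: "time": time; "joints": joint angles; "joint_vel": joint speeds; "effort": joint torques, N m; "position": TCP position; "tcp_rot": TCP orientation; "force": force on the tool from outside, world axes, zero at the start; "ft_torque": the same for the moment, N m; "grip_width": opening from 0.0 (shut) to 1.0 (fully open); "grip_force": force on a finger pad.
Only numpy, scipy, OpenCV 4.12 (cv2) and the standard library are available. Lean on these libraries where they do the work, as an engineer would, in place of code of your own. Each camera call takes 0.05 s, during which the arm holds its last target. There are 200 camera calls.

## Working session

There is one attempt and no reset: what is moved stays moved. The work goes in short steps, Python scripts to look and compute and a tool call to move; the robot and the scene stay as the last step left them, time stands still between calls to the robot, and variables do not carry over. Pictures are saved under pics/ and viewed, at most 14 in all, crops included, and the job is handed in when it is done.

Besides the shell and the picture viewer there is one more tool, called as name(argument=value, ...), one argument or row to a line, values as JSON. step_arm: Moves the arm, as the interface text tells. Its arguments: {"type":"object","properties":{"rows":{"type":"array","items":{"type":"array"}},"gripper":{"type":"number"}},"required":["rows"]}

```bash
mkdir -p pics
python3 - <<'E'
from cell import sense, grab_frame, tip_reach
import cv2, numpy as np
s=sense(); print({k:np.round(s[k],3).tolist() for k in s}, tip_reach)
for n in ("top","side"):
    f=grab_frame(n); cv2.imwrite(f"pics/{n}0.png",cv2.resize(f["img"],(800,600),interpolation=cv2.INTER_CUBIC)); np.save(f"pics/{n}0.npy",f,allow_pickle=True)
    print(n,f["fx"],f["distortion"],np.round(f["camera_from_world"],3).tolist())
E
```

```text
{'time': 0.0, 'joints': [56.716, 12.674, 87.527, 0.001, 79.91, -7.225], 'joint_vel': [-0.024, -0.006, 0.05, 0.093, -0.016, -0.069], 'effort': [-0.002, -49.69, -38.939, -0.001, 0.011, -0.0], 'position': [0.274, 0.561, 0.247], 'tcp_rot': [[-0.898, 0.439, -0.001], [0.439, 0.898, -0.002], [0.0, -0.002, -1.0]], 'force': [0.357, -0.61, -0.093], 'ft_torque': [-0.002, 0.026, -0.015], 'grip_force': 0.0, 'grip_width': 1.003} 0.017
top 497.2711046697142 [-0.02583334  0.          0.          0.          0.        ] [[-0.005, -1.0, 0.004, -0.008], [-0.998, 0.004, -0.067, 0.525], [0.067, -0.004, -0.998, 1.093], [0.0, 0.0, 0.0, 1.0]]
side 458.747742264445 [-0.1860224  0.         0.         0.         0.       ] [[0.883, -0.469, -0.013, -0.43], [-0.323, -0.585, -0.744, 0.2], [0.341, 0.661, -0.668, 0.993], [0.0, 0.0, 0.0, 1.0]]
```

View pics/top0.png

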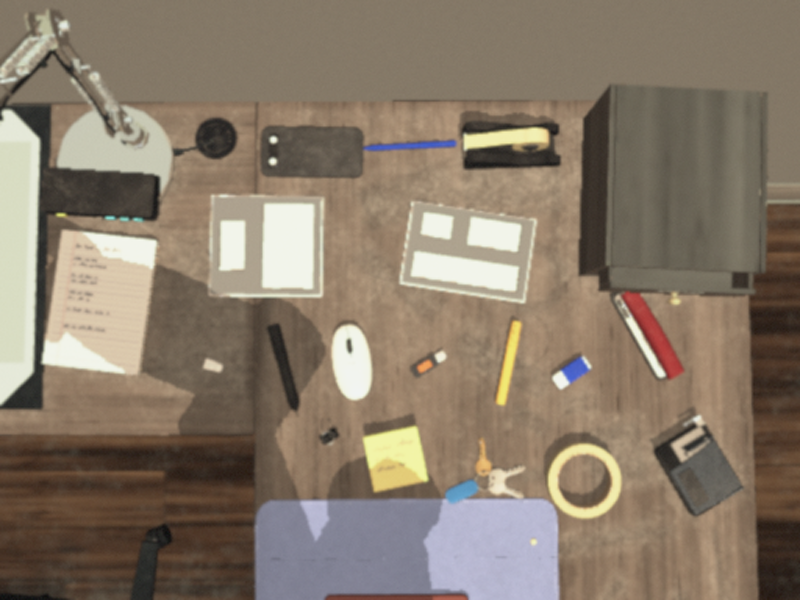

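View pics/side0.png

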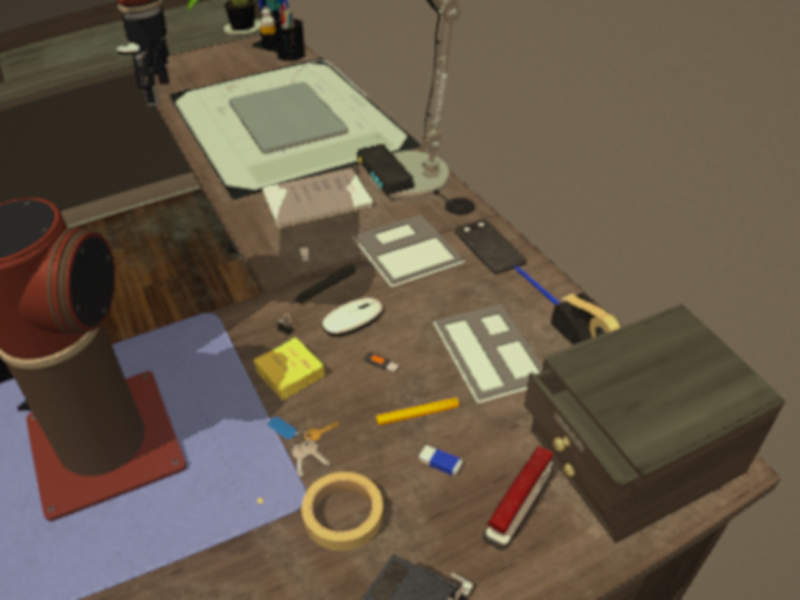

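```bash
cat > h.py <<'E'
import numpy as np, cv2
def w(f,px,z):
    px=np.float64(px).reshape(-1,1,2); K=np.array([[f["fx"],0,f["cx"]],[0,f["fy"],f["cy"]],[0,0,1]])
    u=cv2.undistortPoints(px,K,np.array(f["distortion"]))[:,0]
    T=np.array(f["camera_from_world"]); R,t=T[:3,:3],T[:3,3]; c=-R.T@t
    d=np.c_[u,np.ones(len(u))]@R
    return (c+d*((z-c[2])/d[:,2])[:,None])[:,:2]
def proj(f,p):
    K=np.array([[f["fx"],0,f["cx"]],[0,f["fy"],f["cy"]],[0,0,1]]);T=np.array(f["camera_from_world"])
    return cv2.projectPoints(np.float64(p).reshape(-1,1,3),cv2.Rodrigues(T[:3,:3])[0],T[:3,3],K,np.array(f["distortion"]))[0][:,0]
def rect(f,mask,z,roi,k=1):
    m=np.zeros(mask.shape,np.uint8); x0,y0,x1,y1=[int(v/1.5625) for v in roi]; m[y0:y1,x0:x1]=mask[y0:y1,x0:x1]
    # upsampled contour so that edges fall at half-pixel borders
    n,l,st,c=cv2.connectedComponentsWithStats(m); i=1+np.argmax(st[1:,4]); ys,xs=np.nonzero(l==i)
    P=w(f,np.c_[xs,ys],z); c=P.mean(0); u,s,v=np.linalg.svd(P-c,full_matrices=False)
    r=cv2.minAreaRect(np.float32(P*1000)); return r,P,c*1000,np.degrees(np.arctan2(v[0,1],v[0,0])),s/np.sqrt(len(P))*np.sqrt(12)*1000
E
python3 - <<'E'
from h import *
f=np.load("pics/top0.npy",allow_pickle=True).item(); im=f["img"].astype(int); b,g,r=im[...,0],im[...,1],im[...,2]
hsv=cv2.cvtColor(f["img"],cv2.COLOR_BGR2HSV); H,S,V=cv2.split(hsv)
def go(n,m,z,roi):
    R,P,c,a,s=rect(f,m.astype(np.uint8),z,roi); print(n,"mar c",np.round(R[0],1),"size",np.round(R[1],1),"ang",round(R[2],1),"| mean",np.round(c,1),"axis",round(a,1),"sz",np.round(s,1),len(P))
go("marker",(V<60),.01,(262,315,305,415))
go("mouse",(V>150)&(S<60),.01,(325,315,378,408))
go("stick",((V<85)|(S>150)|(V>150)),.004,(405,342,450,382))
go("eraser",((b>r)|(V>150)),.006,(545,350,600,395))
go("sharp",(V>140)&(S<80),.006,(198,352,228,378))
go("hl",(S>170)&(V>120),.006,(490,315,528,410))
B=(S<75)
go("lap",B&(V>90),.008,(203,188,330,302)); go("draw",B&(V>90),.008,(395,195,542,308))
W=(V>190)&(S<60)
go("mouseR",W,.004,(262,202,314,290)); go("stickR",W,.004,(218,217,247,272))
go("markR",W,.004,(408,247,522,296)); go("eraR",W,.004,(464,212,524,254)); go("shR",W,.004,(416,208,456,240))
for p in [(212,365),(428,363),(280,340)]: x,y=[int(v/1.5625) for v in p]; print(p,im[y,x],hsv[y,x])
c=f["img"]; a=cv2.resize(c[195:275,125:400],None,fx=2.9,fy=2.9,interpolation=cv2.INTER_NEAREST); d=cv2.resize(c[120:200,125:400],None,fx=2.9,fy=2.9,interpolation=cv2.INTER_NEAREST)
cv2.imwrite("pics/crop.png",np.vstack([d,a]))
E
```

```text
marker mar c [422.8 158.1] size [123.   16.6] ang 16.1 | mean [426.1 159.7] axis -164.6 sz [121.7  14.9] 360
mouse mar c [428.8  62. ] size [109.4  55.9] ang 8.0 | mean [428.4  61.8] axis -171.9 sz [98.6 51.1] 1022
stick mar c [430.4 -46.2] size [63.1 56. ] ang 89.7 | mean [433.8 -49.1] axis -118.6 sz [74. 58.] 514
eraser mar c [ 413.6 -253.5] size [78.8 60.5] ang 89.6 | mean [ 411.3 -253.7] axis -86.8 sz [79.4 62.8] 818
sharp mar c [425.2 261.1] size [28.5 16.8] ang 75.9 | mean [424.9 261.7] axis -108.1 sz [27.7 16.1] 91Traceback (most recent call last):
  File "<stdin>", line 11, in <module>
  File "<stdin>", line 5, in go
  File "h.py", line 14, in rect
    n,l,st,c=cv2.connectedComponentsWithStats(m); i=1+np.argmax(st[1:,4]); ys,xs=np.nonzero(l==i)
                                                      ~~~~~~~~~^^^^^^^^^^
    return _wrapfunc(a, 'argmax', axis=axis, out=out, **kwds)
    return bound(*args, **kwds)
ValueError: attempt to get argmax of an empty sequence
```

```bash
cat > m.py <<'E'
from h import *
f=np.load("pics/top0.npy",allow_pickle=True).item(); im=cv2.cvtColor(f["img"],cv2.COLOR_BGR2LAB).astype(float)
V=f["img"].max(2).astype(int)
def go(n,m,z,roi):
    R,P,c,a,s=rect(f,m.astype(np.uint8),z,roi); print(n,"mar c",np.round(R[0],1),"size",np.round(R[1],1),"ang",round(R[2],1),"| mean",np.round(c,1),"axis",round(a,1),"sz",np.round(s,1),len(P))
def dm(roi,t):
    x0,y0,x1,y1=[int(v/1.5625) for v in roi]; s=im[y0:y1,x0:x1]; e=np.r_[s[0],s[-1],s[:,0],s[:,-1]]
    return np.linalg.norm((im-np.median(e,0)),axis=2)>t
for n,z,roi,t in [("marker",.01,(255,315,312,418),28),("mouse",.01,(322,312,382,410),60),("stick",.004,(403,340,455,386),22),("eraser",.006,(542,346,602,398),30),("sharp",.006,(192,348,232,382),25),("hl",.006,(485,310,530,412),35),("lap",.008,(198,183,335,307),22),("draw",.008,(390,190,547,312),22)]:
    go(n,dm(roi,t),z,roi)
print(V[140:180:4,140],V[140:180:4,180])
W=V>200
go("mouseR",W,.004,(258,200,316,293)); go("stickR",W,.004,(216,213,249,275))
go("markR",W,.004,(406,245,524,298)); go("eraR",W,.004,(464,210,526,256)); go("shR",W,.004,(414,206,458,242))
c=f["img"]; cr=lambda a,b:cv2.resize(c[a:b,125:400],None,fx=2.9,fy=2.9,interpolation=cv2.INTER_CUBIC)
cv2.imwrite("pics/crop.png",np.vstack([cr(118,198),cr(198,278)]))
E
python3 m.py
```

```text
marker mar c [423.5 158.1] size [124.3  18.7] ang 16.4 | mean [426.1 159.7] axis -164.6 sz [122.7  16.9] 415
mouse mar c [428.6  62.1] size [105.9  54.3] ang 7.2 | mean [428.   61.9] axis -172.0 sz [95.8 49.6] 951
stick mar c [428.1 -47.2] size [21.7 56.8] ang 33.3 | mean [427.1 -46.3] axis 119.1 sz [55.8 20.1] 195
eraser mar c [ 415.6 -251.8] size [32.2 58.3] ang 33.0 | mean [ 414.8 -252.6] axis -54.5 sz [55.8 30.3] 338
sharp mar c [425.  261.4] size [29.  17.3] ang 75.9 | mean [424.9 262.1] axis -108.1 sz [28.2 16.6] 95
hl mar c [ 426.5 -163.2] size [ 15.4 123.1] ang 77.2 | mean [ 426.5 -163.4] axis 167.8 sz [121.4  14.5] 355
lap mar c [592.7 193.6] size [163.8 182.8] ang 0.1 | mean [592.  188.5] axis -66.0 sz [171.8 156.7] 5155
draw mar c [ 587.7 -106. ] size [186.8 127.3] ang 81.0 | mean [ 586.  -103.5] axis -99.0 sz [184.5 126.9] 4153
[172 181 176 186 184 178 187 185 207 173] [244 244 244 244 244 244 244 244 244 244]
mouseR mar c [597.7 154.9] size [123.9  72.8] ang 0.2 | mean [597.3 154.6] axis 179.9 sz [125.1  74.3] 1800
stickR mar c [599.1 236.1] size [36.3 70.9] ang 89.7 | mean [598.9 235.5] axis -179.9 sz [73.1 36.4] 512
markR mar c [ 559.4 -101.7] size [154.4  38.1] ang 81.0 | mean [ 559.3 -101.9] axis -99.0 sz [154.  38.] 1137
eraR mar c [ 613.3 -144.9] size [75.5 42. ] ang 81.0 | mean [ 613.4 -144.9] axis -98.2 sz [75.3 41.9] 606
shR mar c [626.7 -61.8] size [44.4 34.7] ang 81.6 | mean [626.6 -61.8] axis -99.5 sz [44.2 34.5] 295
```

View pics/crop.png

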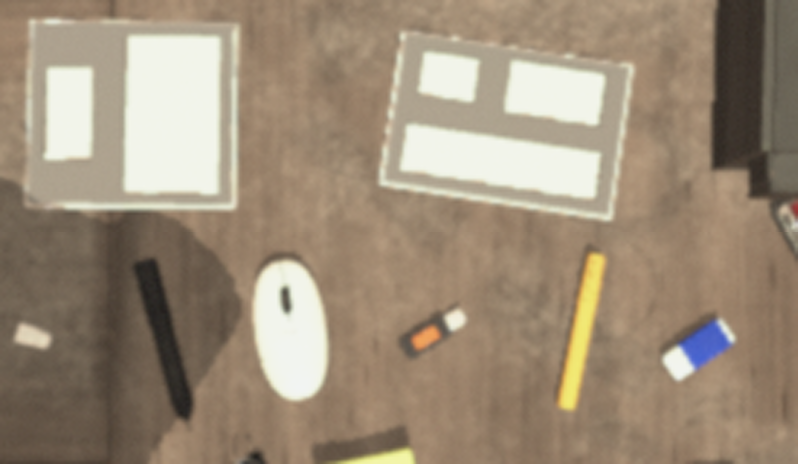

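```bash
cat >> h.py <<'E'
def plan(x,y,z,close):
    """shift (tool mm) and turn (rad) taking the current pose to x,y,z (mm), jaws closing along angle close (deg, mod 180)"""
    from cell import sense
    s=sense(); R=np.array(s["tcp_rot"]); p=np.array(s["position"])*1000
    Rn=np.c_[R[:,:2],R[:,2]]; d=Rn.T@(np.array([x,y,z])-p); a=np.degrees(np.arctan2(R[1,1],R[0,1]))
    t=-((close-a+90)%180-90)
    print("t",round(s["time"],2),"pos",np.round(p,1),"jaw",round(a,1),"j",np.round(s["joints"],0),"F",np.round(s["force"],1),"| SHIFT",np.round(d,1),"TURN",round(np.radians(t),3),"alt",round(np.radians(t-np.sign(t)*180),3),"rows",round(max(np.linalg.norm(d)/62.5,abs(t)/10.7),1))
E
python3 - <<'E'
from h import *
plan(423,158,160,106)
E
```

```text
t 0.1 pos [274.3 561.  247.3] jaw 63.9 j [57. 13. 88. -0. 80. -7.] F [-0.6  0.5 -0.3] | SHIFT [-310.7 -296.6   87.7] TURN -0.734 alt 2.408 rows 7.0
```

step_arm(
  rows=[
    [[-311, -297, 88], -0.734],
    [[-311, -297, 88], -0.734],
    [[-311, -297, 88], -0.734],
    [[-311, -297, 88], -0.734],
    [[-311, -297, 88], -0.734],
    [[-311, -297, 88], -0.734],
    [[-311, -297, 88], -0.734],
    [[-311, -297, 88], -0.734],
    [[-311, -297, 88], -0.734],
    [[-311, -297, 88], -0.734],
  ],
  gripper=40,
)

```text
time: 1.35
position: [0.4233, 0.1593, 0.1606]
tcp_rot: [[-0.961, -0.277, 0.0], [-0.277, 0.961, 0.001], [-0.0, 0.0, -1.0]]
force: [-0.5, -0.1, 0.1]
grip_width: 0.472
grip_force: 0.0
```

Run:
```python
from h import *
from cell import grab_frame
plan(423,158,160,106)
f=grab_frame("wrist"); cv2.imwrite("pics/w1.png",f["img"]); np.save("pics/w1.npy",f,allow_pickle=True)
print(f["fx"],f["distortion"],np.round(f["camera_from_world"],3).tolist())
```

```text
t 1.35 pos [423.3 159.3 160.6] jaw 106.1 j [ 11.  -7. 117.   0.  69. -95.] F [-0.5 -0.1  0.1] | SHIFT [ 0.6 -1.1  0.6] TURN 0.001 alt -3.14 rows 0.0
291.64171734497245 [-0.00712859  0.          0.          0.          0.        ] [[-0.277, 0.961, 0.001, -0.036], [0.92, 0.265, 0.29, -0.444], [0.278, 0.082, -0.957, 0.165], [0.0, 0.0, 0.0, 1.0]]
```

View pics/w1.png

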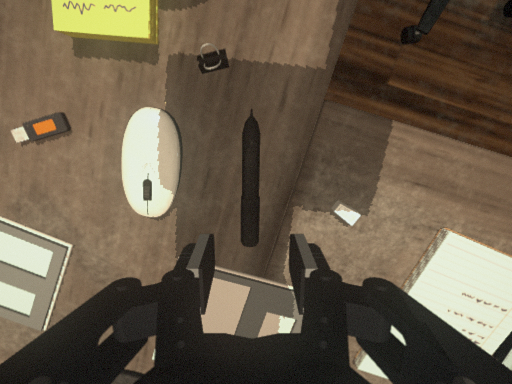

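Run:
```python
from h import *
f=np.load("pics/w1.npy",allow_pickle=True).item()
im=cv2.cvtColor(f["img"],cv2.COLOR_BGR2LAB).astype(float)
e=w(f,[(251,109),(250,246)],.008)*1000; print("marker ends",e.round(1),np.linalg.norm(e[0]-e[1]),e.mean(0),np.degrees(np.arctan2(*(e[1]-e[0])[::-1])))
for n,z,(x0,y0,x1,y1),t in [("marker",.008,(235,100,268,256),18),("mouse",.008,(112,98,192,226),50),("stick",.004,(4,104,78,152),18),("sharp",.006,(328,198,366,232),18)]:
    s=im[y0:y1,x0:x1]; ed=np.r_[s[0],s[-1],s[:,0],s[:,-1]]; m=(np.linalg.norm(im-np.median(ed,0),axis=2)>t).astype(np.uint8)
    roi=[v*1.5625+.1 for v in (x0,y0,x1,y1)]; R,P,c,a,sz=rect(f,m,z,roi); print(n,np.round(R[0],1),np.round(R[1],1),round(R[2],1),"mean",c.round(1),round(a,1),sz.round(1))
```

```text
marker ends [[355.8 139.8]
 [489.7 177.3]] 139.03623606581434 [422.77420345 158.54356268] 15.623836403799034
marker [427.3 161.5] [151.   27.4] 18.1 mean [426.5 159.9] 16.8 [135.9  19.7]
mouse [433.   58.6] [108.1  53.1] 7.0 mean [430.6  58.2] 9.9 [96.3 48. ]
stick [429.7 -47. ] [23.5 58.6] 32.0 mean [428.3 -45.7] 120.6 [55.6 21. ]
sharp [429.3 262.5] [36.3 39.5] 16.1 mean [427.6 261.3] -30.1 [38.7 33.5]
```

step_arm(
  rows=[
    [[0, -1, 60], 0.008],
    [[0, -1, 110], 0.008],
    [[0, -1, 130], 0.008],
    [[0, -1, 130], 0.008],
  ],
  gripper=30,
)

```text
time: 1.9
position: [0.4218, 0.158, 0.0288]
tcp_rot: [[-0.963, -0.27, -0.004], [-0.27, 0.963, -0.001], [0.004, 0.0, -1.0]]
force: [-0.2, -0.6, -0.9]
grip_width: 0.353
grip_force: 0.0
```

Run:
```python
from h import *
from cell import grab_frame
plan(422.8,158.5,23,105.6)
f=grab_frame("side"); u=proj(f,[(.423,.158,.01)])[0].astype(int); print(u)
c=f["img"][u[1]-60:u[1]+40,u[0]-65:u[0]+65]; cv2.imwrite("pics/s1.png",cv2.resize(c,None,fx=5,fy=5,interpolation=cv2.INTER_CUBIC))
```

```text
t 1.9 pos [421.8 158.   28.8] jaw 105.7 j [ 10.   6. 122.   0.  53. -95.] F [-0.2 -0.6 -0.9] | SHIFT [-1.1  0.2  5.8] TURN 0.001 alt -3.14 rows 0.1
[207 181]
```

View pics/s1.png

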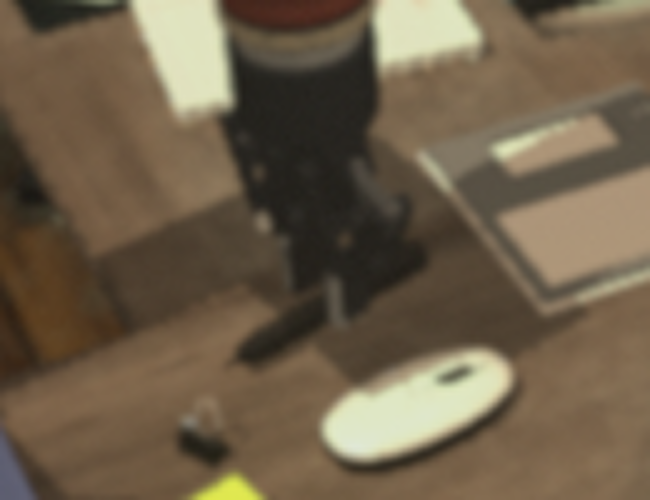

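step_arm(
  rows=[
    [[-1, 0, 4], 0],
    [[-1, 0, 7], 0],
    [[-1, 0, 7], 0],
  ],
)

```text
time: 2.33
position: [0.425, 0.1574, 0.0237]
tcp_rot: [[-0.963, -0.268, 0.001], [-0.268, 0.963, 0.0], [-0.001, -0.0, -1.0]]
force: [0.0, -0.1, -0.1]
grip_width: 0.353
grip_force: 0.0
```

step_arm(
  rows=[
    [[0, 0, 2], 0],
    [[0, 0, 2], 0],
  ],
)

```text
time: 2.58
position: [0.4247, 0.1573, 0.0213]
tcp_rot: [[-0.963, -0.268, -0.0], [-0.268, 0.963, -0.0], [0.0, -0.0, -1.0]]
force: [0.9, -0.1, -0.4]
grip_width: 0.352
grip_force: 0.0
```

step_arm(
  rows=[
    [[0, 0, 2], 0],
    [[0, 0, 2], 0],
  ],
)

```text
time: 2.82
position: [0.4245, 0.1573, 0.0191]
tcp_rot: [[-0.963, -0.268, -0.0], [-0.268, 0.963, -0.0], [0.0, 0.0, -1.0]]
force: [0.5, -0.9, -0.8]
grip_width: 0.351
grip_force: 0.0
```

step_arm(
  rows=[
    [[0, 0, 1], 0],
    [[0, 0, 1.5], 0],
    [[0, 0, 1.5], 0],
  ],
)

```text
time: 3.2
position: [0.4247, 0.1573, 0.0177]
tcp_rot: [[-0.963, -0.268, -0.0], [-0.268, 0.963, -0.0], [0.0, -0.0, -1.0]]
force: [-0.2, -0.1, 0.1]
grip_width: 0.348
grip_force: 0.0
```

step_arm(
  rows=[
    [[0, 0, 1], 0],
    [[0, 0, 1.5], 0],
    [[0, 0, 1.5], 0],
  ],
)

```text
time: 3.58
position: [0.4248, 0.1574, 0.0166]
tcp_rot: [[-0.963, -0.268, -0.0], [-0.268, 0.963, -0.0], [0.0, -0.0, -1.0]]
force: [-1.4, -0.7, 4.7]
grip_width: 0.358
grip_force: 2.4
```

step_arm(
  rows=[
    [[0, 0, 1], 0],
    [[0, 0, 1], 0],
  ],
)

```text
time: 3.82
position: [0.4248, 0.1574, 0.0165]
tcp_rot: [[-0.963, -0.268, -0.001], [-0.268, 0.963, -0.0], [0.001, -0.0, -1.0]]
force: [-6.2, -1.8, 17.0]
grip_width: 0.351
grip_force: 8.5
```

step_arm(
  rows=[
    [[1.5, 1.5, -8], 0],
    [[1.5, 1.5, -8], 0],
  ],
)

```text
time: 4.08
position: [0.4233, 0.1586, 0.0238]
tcp_rot: [[-0.963, -0.268, 0.001], [-0.268, 0.963, 0.0], [-0.001, -0.0, -1.0]]
force: [-0.4, 0.7, -0.5]
grip_width: 0.349
grip_force: 0.0
```

step_arm(
  rows=[
    [[0, 0, 0], 0],
    [[0, 0, 0], 0],
    [[0, 0, 0], 0],
    [[0, 0, 0], 0],
  ],
  gripper=10,
)

```text
time: 4.58
position: [0.4232, 0.1585, 0.0235]
tcp_rot: [[-0.963, -0.268, 0.0], [-0.268, 0.963, 0.0], [-0.001, 0.0, -1.0]]
force: [-0.7, 1.1, 5.1]
grip_width: 0.201
grip_force: 59.5
```

step_arm(
  rows=[
    [[0, 0, -40], 0],
    [[0, 0, -60], 0],
    [[0, 0, -60], 0],
  ],
)

```text
time: 4.95
position: [0.4241, 0.1586, 0.0844]
tcp_rot: [[-0.963, -0.268, 0.003], [-0.268, 0.963, 0.001], [-0.003, -0.0, -1.0]]
force: [0.0, 0.5, -0.3]
grip_width: 0.203
grip_force: 58.9
```

Run:
```python
from h import *
from cell import grab_frame
plan(559.4,-101.8,85,-9)
f=grab_frame("wrist"); cv2.imwrite("pics/w2.png",f["img"]);
```

```text
t 4.95 pos [424.1 158.6  84.4] jaw 105.5 j [ 11.  -0. 121.  -0.  60. -95.] F [ 0.   0.5 -0.3] | SHIFT [ -60.7 -287.1   -0.3] TURN -1.143 alt 1.999 rows 6.1
```

View pics/w2.png

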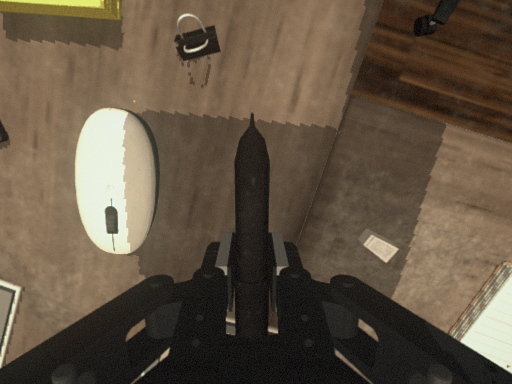

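step_arm(
  rows=[
    [[-61, -287, -5], 1.999],
    [[-61, -287, -5], 1.999],
    [[-61, -287, -5], 1.999],
    [[-61, -287, -5], 1.999],
    [[-61, -287, -5], 1.999],
    [[-61, -287, -5], 1.999],
    [[-61, -287, -5], 1.999],
    [[-61, -287, -5], 1.999],
    [[-61, -287, -5], 1.999],
    [[-61, -287, -5], 1.999],
  ],
)

```text
time: 6.25
position: [0.5571, -0.1014, 0.0858]
tcp_rot: [[0.039, 0.999, -0.003], [0.999, -0.039, 0.001], [0.001, -0.003, -1.0]]
force: [0.5, -0.2, -0.3]
grip_width: 0.2
grip_force: 58.9
```

step_arm(
  rows=[
    [[0, 0, 0], 0.2],
    [[0, 0, 0], 0.2],
    [[0, 0, 0], 0.2],
  ],
)

```text
time: 6.62
position: [0.5578, -0.1016, 0.0871]
tcp_rot: [[0.228, 0.974, -0.002], [0.974, -0.228, 0.001], [0.0, -0.002, -1.0]]
force: [1.1, -0.4, -0.9]
grip_width: 0.202
grip_force: 58.9
```

Run:
```python
from h import *
from cell import grab_frame
plan(559.4,-101.8,85,-9)
f=grab_frame("wrist"); cv2.imwrite("pics/w3.png",f["img"]); np.save("pics/w3.npy",f,allow_pickle=True)
f=grab_frame("top"); np.save("pics/t3.npy",f,allow_pickle=True)
```

```text
t 6.62 pos [ 557.8 -101.6   87.1] jaw -13.2 j [-18.  15. 104.  -0.  62.  -5.] F [ 1.1 -0.4 -0.9] | SHIFT [0.2 1.6 2.1] TURN -0.073 alt 3.069 rows 0.4
```

View pics/w3.png

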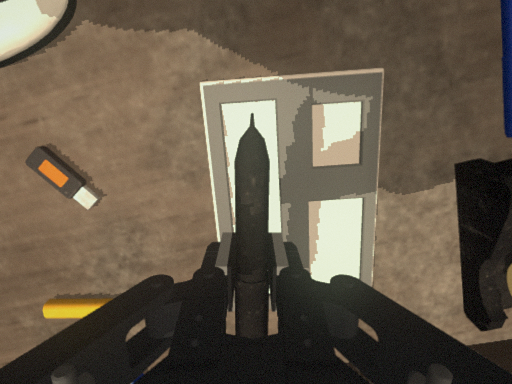

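Run:
```python
from h import *
f=np.load("pics/w3.npy",allow_pickle=True).item()
t=w(f,[(252,114)],.072)[0]*1000; print("tip",t, np.linalg.norm(t-[557.8,-101.6]))
q=w(f,[(222,103),(275,99)],.008)*1000; print("slot end",q,q.mean(0))
ex=np.array([559.4,-101.8])+76.5*np.array([np.cos(np.radians(81)),np.sin(np.radians(81))]); print("expected slot end",ex)
```

```text
tip [574.33191646 -33.18295277] 70.38605410878009
slot end [[555.87887914 -23.28300824]
 [591.12748053 -28.88310617]] [573.50317983 -26.0830572 ]
expected slot end [571.36723658 -26.24184194]
```

step_arm(
  rows=[
    [[-2, 3, 20], -0.073],
    [[-2, 3, 45], -0.073],
    [[-2, 3, 45], -0.073],
    [[-2, 3, 45], -0.073],
  ],
)

```text
time: 7.22
position: [0.5614, -0.1045, 0.044]
tcp_rot: [[0.159, 0.987, 0.001], [0.987, -0.159, -0.0], [-0.0, 0.001, -1.0]]
force: [-0.5, 0.0, -0.3]
grip_width: 0.2
grip_force: 58.9
```

Run:
```python
from h import *
plan(560,-104.3,28,-9)
```

```text
t 7.22 pos [ 561.4 -104.5   44. ] jaw -9.1 j [-18.  19. 104.   0.  57.  -9.] F [-0.5  0.  -0.3] | SHIFT [-0.  -1.4 16. ] TURN -0.002 alt 3.139 rows 0.3
```

step_arm(
  rows=[
    [[0, -1, 12], 0],
    [[0, -1, 15], 0],
    [[0, -1, 15], 0],
    [[0, -1, 15], 0],
  ],
)

```text
time: 7.72
position: [0.5601, -0.1043, 0.0285]
tcp_rot: [[0.159, 0.987, 0.0], [0.987, -0.159, -0.0], [-0.0, 0.0, -1.0]]
force: [-0.0, 0.7, -0.7]
grip_width: 0.201
grip_force: 59.0
```

step_arm(
  rows=[
    [[0, 0, 1], 0],
    [[0, 0, 1], 0],
  ],
)

```text
time: 7.98
position: [0.5603, -0.1043, 0.0276]
tcp_rot: [[0.159, 0.987, 0.001], [0.987, -0.159, -0.0], [-0.0, 0.001, -1.0]]
force: [0.5, 0.3, 0.1]
grip_width: 0.204
grip_force: 59.1
```

step_arm(
  rows=[
    [[0, 0, 0], 0],
    [[0, 0, 0], 0],
    [[0, 0, -30], 0],
    [[0, 0, -90], 0],
    [[0, 0, -130], 0],
    [[0, 0, -130], 0],
  ],
  gripper=32,
)

```text
time: 8.72
position: [0.5628, -0.1052, 0.162]
tcp_rot: [[0.159, 0.987, 0.008], [0.987, -0.159, -0.003], [-0.001, 0.008, -1.0]]
force: [0.0, 0.0, -0.5]
grip_width: 0.372
grip_force: 0.0
```

Run:
```python
from h import *
plan(414,-252.5,160,34)
```

```text
t 8.72 pos [ 562.8 -105.2  162. ] jaw -9.2 j [-18.  10. 101.   0.  69.  -9.] F [ 0.   0.  -0.5] | SHIFT [-169.1 -123.4    1.2] TURN -0.753 alt 2.388 rows 4.0
```

step_arm(
  rows=[
    [[-169, -123, 0], -0.753],
    [[-169, -123, 0], -0.753],
    [[-169, -123, 0], -0.753],
    [[-169, -123, 0], -0.753],
    [[-169, -123, 0], -0.753],
    [[-169, -123, 0], -0.753],
    [[-169, -123, 0], -0.753],
  ],
  gripper=36,
)

```text
time: 9.6
position: [0.4115, -0.251, 0.1566]
tcp_rot: [[-0.558, 0.83, -0.001], [0.83, 0.558, 0.001], [0.001, -0.0, -1.0]]
force: [-0.5, -0.2, 0.8]
grip_width: 0.422
grip_force: 0.0
```

```bash
cat > wm.py <<'E'
from h import *
from cell import grab_frame
def wm(n,z,near,t,view,r=(50,50)):
    f=grab_frame("wrist"); im=cv2.cvtColor(f["img"],cv2.COLOR_BGR2LAB).astype(float)
    u=proj(f,[(near[0]/1000,near[1]/1000,z)])[0]; x0,y0,x1,y1=[int(v) for v in (u[0]-r[0],u[1]-r[1],u[0]+r[0],u[1]+r[1])]
    s=im[y0:y1,x0:x1]; ed=np.r_[s[0],s[-1],s[:,0],s[:,-1]]; m=(np.linalg.norm(im-np.median(ed,0),axis=2)>t).astype(np.uint8)
    R,P,c,a,sz=rect(f,m,z,[v*1.5625+.1 for v in (x0,y0,x1,y1)]); print("px",u.round(),np.round(R[0],1),np.round(R[1],1),round(R[2],1),"mean",c.round(1),"axis",round(a,1),sz.round(1))
    if view:
        v=f["img"].copy(); v[m>0]=v[m>0]//2+np.uint8([0,0,127]); cv2.imwrite(f"pics/{n}.png",np.hstack([f["img"][y0:y1,x0:x1],v[y0:y1,x0:x1]]).repeat(3,0).repeat(3,1))
    np.save(f"pics/{n}.npy",f,allow_pickle=True)
E
python3 - <<'E'
from wm import *
plan(414,-252.5,160,34); wm("er",.009,(414,-252.5),35,True,(60,48))
E
```

```text
t 9.6 pos [ 411.5 -251.   156.6] jaw 33.9 j [-41.  -2. 113.   0.  69. -75.] F [-0.5 -0.2  0.8] | SHIFT [-2.6  1.2 -3.4] TURN -0.001 alt 3.141 rows 0.1
px [252. 188.] [ 417.3 -250.6] [29.4 56.8] 33.4 mean [ 416.2 -252.1] axis -53.6 [54.6 26.7]
```

View pics/er.png

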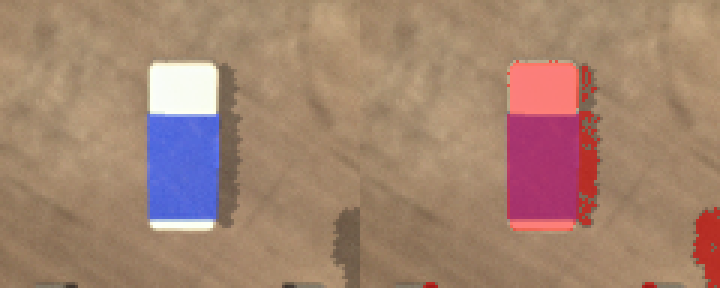

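step_arm(
  rows=[
    [[-2.5, 1.5, 60], 0],
    [[-2.5, 1.5, 110], 0],
    [[-2.5, 1.5, 128], 0],
    [[-2.5, 1.5, 134], 0],
    [[-2.5, 1.5, 134], 0],
    [[-2.5, 1.5, 134], 0],
  ],
)

```text
time: 10.4
position: [0.4153, -0.2534, 0.0246]
tcp_rot: [[-0.559, 0.829, 0.002], [0.829, 0.559, -0.002], [-0.002, 0.001, -1.0]]
force: [-0.1, -0.9, 0.6]
grip_width: 0.416
grip_force: 0.0
```

Run:
```python
from h import *
plan(414.2,-252.3,23,34)
```

```text
t 10.4 pos [ 415.3 -253.4   24.6] jaw 34.0 j [-41.  11. 117.  -0.  52. -75.] F [-0.1 -0.9  0.6] | SHIFT [ 1.5 -0.3  1.6] TURN -0.0 alt 3.141 rows 0.0
```

step_arm(
  rows=[
    [[1.5, 0, 1], 0],
    [[1.5, 0, 1], 0],
  ],
)

```text
time: 10.65
position: [0.4136, -0.2516, 0.0228]
tcp_rot: [[-0.559, 0.829, 0.001], [0.829, 0.559, -0.001], [-0.001, 0.0, -1.0]]
force: [-0.0, -0.4, -0.7]
grip_width: 0.422
grip_force: 0.0
```

step_arm(
  rows=[
    [[0, 0, 0], 0],
    [[0, 0, 0], 0],
    [[0, 0, 0], 0],
    [[0, 0, 0], 0],
  ],
  gripper=12,
)

```text
time: 11.15
position: [0.4138, -0.2518, 0.0229]
tcp_rot: [[-0.559, 0.829, 0.001], [0.829, 0.559, -0.0], [-0.001, 0.0, -1.0]]
force: [-1.4, 1.1, 5.4]
grip_width: 0.229
grip_force: 59.2
```

step_arm(
  rows=[
    [[0, 0, -40], 0],
    [[0, 0, -80], 0],
    [[0, 0, -80], 0],
  ],
)

```text
time: 11.52
position: [0.4156, -0.2533, 0.1057]
tcp_rot: [[-0.559, 0.829, 0.005], [0.829, 0.559, -0.005], [-0.007, 0.002, -1.0]]
force: [-0.5, 0.6, -0.7]
grip_width: 0.229
grip_force: 58.8
```

Run:
```python
from h import *
plan(614,-144.9,100,-9)
```

```text
t 11.53 pos [ 415.6 -253.3  105.7] jaw 34.0 j [-41.   2. 115.  -0.  62. -75.] F [-0.5  0.6 -0.7] | SHIFT [-21.  225.1   6.3] TURN 0.75 alt -2.391 rows 4.0
```

step_arm(
  rows=[
    [[-21, 225, 6], 0.75],
    [[-21, 225, 6], 0.75],
    [[-21, 225, 6], 0.75],
    [[-21, 225, 6], 0.75],
    [[-21, 225, 6], 0.75],
    [[-21, 225, 6], 0.75],
    [[-21, 225, 6], 0.75],
  ],
)

```text
time: 12.4
position: [0.6105, -0.1437, 0.0956]
tcp_rot: [[0.156, 0.988, -0.002], [0.988, -0.156, 0.0], [0.0, -0.002, -1.0]]
force: [0.3, -0.4, 0.2]
grip_width: 0.231
grip_force: 59.0
```

Run:
```python
from h import *
from cell import grab_frame
plan(614,-144.9,45,-9)
f=grab_frame("wrist"); cv2.imwrite("pics/w4.png",f["img"]); np.save("pics/w4.npy",f,allow_pickle=True)
```

```text
t 12.4 pos [ 610.5 -143.7   95.6] jaw -9.0 j [-20.  21.  94.  -0.  65. -11.] F [ 0.3 -0.4  0.2] | SHIFT [-0.6  3.7 50.6] TURN 0.0 alt -3.142 rows 0.8
```

View pics/w4.png

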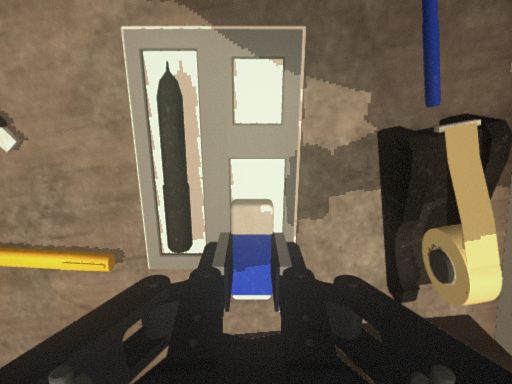

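Run:
```python
from h import *
f=np.load("pics/w4.npy",allow_pickle=True).item()
q=w(f,[(232.5,57),(284,57),(283,124.5),(233,124.5)],.008)*1000; print(q.round(1),q.mean(0))
q=w(f,[(229,158),(285,158)],.008)*1000; c=q.mean(0); print(c, c-37*np.array([.156,.988]))
e=w(f,[(231,200),(272,200)],.083)*1000; print(e, e.mean(0))
```

```text
[[614.5 -37.6]
 [648.7 -43. ]
 [642.5 -86.9]
 [607.2 -81.3]] [628.21288351 -62.20529359]
[ 620.47387886 -107.81845894] [ 614.70187886 -144.37445894]
[[ 605.1844971  -113.67357207]
 [ 625.45212034 -116.86238258]] [ 615.31830872 -115.26797732]
```

step_arm(
  rows=[
    [[-0.5, 3.5, 40], 0],
    [[-0.5, 3.5, 58], 0],
    [[-0.5, 3.5, 64], 0],
    [[-0.5, 3.5, 64], 0],
    [[-0.5, 3.5, 64], 0],
  ],
)

```text
time: 13.08
position: [0.616, -0.1446, 0.0336]
tcp_rot: [[0.156, 0.988, 0.002], [0.988, -0.156, -0.001], [-0.0, 0.002, -1.0]]
force: [-1.1, -0.1, 0.1]
grip_width: 0.233
grip_force: 59.0
```

Run:
```python
from h import *
plan(614,-144.7,27.3,-9)
```

```text
t 13.07 pos [ 616.  -144.6   33.6] jaw -9.0 j [-20.  27.  94.  -0.  59. -11.] F [-1.1 -0.1  0.1] | SHIFT [-0.4 -2.   6.3] TURN 0.0 alt -3.142 rows 0.1
```

step_arm(
  rows=[
    [[0, -1, 4.5], 0],
    [[0, -1, 4.5], 0],
    [[0, -1, 4.5], 0],
  ],
)

```text
time: 13.45
position: [0.6142, -0.144, 0.0279]
tcp_rot: [[0.156, 0.988, 0.0], [0.988, -0.156, -0.0], [-0.0, 0.0, -1.0]]
force: [-0.7, 0.0, -0.7]
grip_width: 0.233
grip_force: 59.0
```

step_arm(
  rows=[
    [[0, 0, 0.8], 0],
    [[0, 0, 0.8], 0],
  ],
)

```text
time: 13.7
position: [0.6142, -0.1441, 0.027]
tcp_rot: [[0.156, 0.988, 0.0], [0.988, -0.156, -0.0], [-0.0, 0.0, -1.0]]
force: [-0.8, -0.4, -0.1]
grip_width: 0.23
grip_force: 59.0
```

step_arm(
  rows=[
    [[0, 0, 0], 0],
    [[0, 0, 0], 0],
    [[0, 0, -30], 0],
    [[0, 0, -90], 0],
    [[0, 0, -132], 0],
    [[0, 0, -132], 0],
  ],
  gripper=33,
)

```text
time: 14.45
position: [0.6172, -0.1451, 0.1645]
tcp_rot: [[0.156, 0.988, 0.009], [0.988, -0.156, -0.003], [-0.002, 0.009, -1.0]]
force: [0.5, -0.9, -0.3]
grip_width: 0.388
grip_force: 0.0
```

Run:
```python
from h import *
plan(425,261.5,160,-16)
```

```text
t 14.45 pos [ 617.2 -145.1  164.5] jaw -9.0 j [-20.  17.  91.  -0.  71. -11.] F [ 0.5 -0.9 -0.3] | SHIFT [ 371.6 -253.4    1.5] TURN 0.122 alt -3.019 rows 7.2
```

step_arm(
  rows=[
    [[372, -253, 0], 0.122],
    [[372, -253, 0], 0.122],
    [[372, -253, 0], 0.122],
    [[372, -253, 0], 0.122],
    [[372, -253, 0], 0.122],
    [[372, -253, 0], 0.122],
    [[372, -253, 0], 0.122],
    [[372, -253, 0], 0.122],
    [[372, -253, 0], 0.122],
    [[372, -253, 0], 0.122],
  ],
)

```text
time: 15.7
position: [0.4229, 0.2617, 0.1585]
tcp_rot: [[0.277, 0.961, -0.0], [0.961, -0.277, -0.001], [-0.001, -0.0, -1.0]]
force: [0.3, 0.6, 0.0]
grip_width: 0.382
grip_force: 0.0
```

Run:
```python
from wm import *
plan(425,261.5,160,-16); wm("sh",.008,(425,261.5),30,True,(45,40))
```

```text
t 15.7 pos [422.9 261.7 158.5] jaw -16.1 j [ 23.  -0. 111.  -0.  69.  39.] F [0.3 0.6 0. ] | SHIFT [ 0.4  2.  -1.5] TURN -0.001 alt 3.141 rows 0.0
px [253. 184.] [428.4 274.7] [52.3 86.6] 74.0 mean [440.6 281.3] axis -32.7 [93.1 38.2]
```

View pics/sh.png

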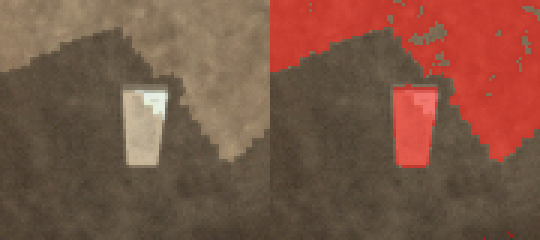

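Run:
```python
from h import *
f=np.load("pics/sh.npy",allow_pickle=True).item()
u=proj(f,[(.425,.2615,.008)])[0]; o=np.array([int(u[0]-45),int(u[1]-40)])
P=o+np.array([(122,86),(169,86),(151,168),(126,168)])/3-.33
for z in (.004,.011):
  q=w(f,P,z)*1000; print(z,q.round(1).tolist(),q.mean(0)); a=(q[0]+q[1]-q[2]-q[3])/2; print(np.linalg.norm(a),np.degrees(np.arctan2(a[1],a[0])),np.linalg.norm(q[0]-q[1]),np.linalg.norm(q[2]-q[3]),np.degrees(np.arctan2(*(q[1]-q[0])[::-1])))
plan(425,261.5,60,74)
```

```text
0.004 [[423.5, 274.1], [438.3, 269.8], [425.0, 244.3], [416.9, 246.6]] [425.9357028 258.6762096]
28.31139119298029 69.44804602116261 15.399403854347002 8.424811031065193 -16.031769292586155
0.011 [[424.0, 275.5], [438.4, 271.4], [425.5, 246.5], [417.6, 248.7]] [426.38173824 260.5288224 ]
27.605313493939963 69.44804602116263 15.015347289766494 8.214698742795226 -16.031769292585953
t 15.75 pos [423.1 261.6 158.7] jaw -16.1 j [ 23.  -0. 111.  -0.  69.  39.] F [0.4 0.1 0.3] | SHIFT [ 0.5  1.9 98.7] TURN 1.569 alt -1.573 rows 8.4
```

step_arm(
  rows=[
    [[-0.8, 3, 60], -1.555],
    [[-0.8, 3, 98], -1.555],
    [[-0.8, 3, 98], -1.555],
    [[-0.8, 3, 98], -1.555],
    [[-0.8, 3, 98], -1.555],
    [[-0.8, 3, 98], -1.555],
    [[-0.8, 3, 98], -1.555],
    [[-0.8, 3, 98], -1.555],
    [[-0.8, 3, 98], -1.555],
    [[-0.8, 3, 98], -1.555],
  ],
  gripper=42,
)

```text
time: 17.0
position: [0.4259, 0.2601, 0.061]
tcp_rot: [[-0.956, 0.293, 0.0], [0.293, 0.956, -0.0], [-0.0, -0.0, -1.0]]
force: [-0.1, 0.7, 0.1]
grip_width: 0.489
grip_force: 0.0
```

Run:
```python
from h import *
from cell import grab_frame
plan(426,260.2,22.5,73)
f=grab_frame("wrist"); cv2.imwrite("pics/w5.png",f["img"]); np.save("pics/w5.npy",f,allow_pickle=True)
```

```text
t 17.0 pos [425.9 260.1  61. ] jaw 72.9 j [ 22.   8. 114.  -0.  57. -51.] F [-0.1  0.7  0.1] | SHIFT [-0.1  0.1 38.5] TURN -0.001 alt 3.141 rows 0.6
```

View pics/w5.png

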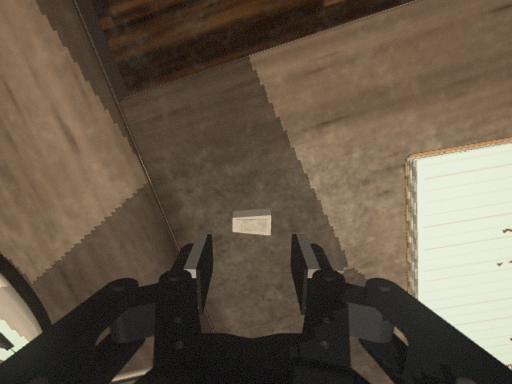

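Run:
```python
from h import *
f=np.load("pics/w5.npy",allow_pickle=True).item()
print((w(f,[(233,218),(271,216),(270,236),(233,232)],.011)*1000).round(1), (w(f,[(252,225)],.011)*1000).round(1))
```

```text
[[418.9 250.2]
 [424.8 274.1]
 [438.2 269.6]
 [428.3 247.2]] [[427.2 260.6]]
```

step_arm(
  rows=[
    [[0, 0, 25], 0],
    [[0, 0, 36], 0],
    [[0, 0, 38.5], 0],
    [[0, 0, 38.5], 0],
  ],
)

```text
time: 17.55
position: [0.4253, 0.2613, 0.0227]
tcp_rot: [[-0.957, 0.291, 0.0], [0.291, 0.957, 0.0], [-0.0, 0.0, -1.0]]
force: [0.5, 1.0, 0.6]
grip_width: 0.49
grip_force: 0.0
```

step_arm(
  rows=[
    [[-1.5, 0, 0], 0],
    [[-1.5, 0, 0], 0],
  ],
)

```text
time: 17.8
position: [0.4271, 0.2611, 0.0231]
tcp_rot: [[-0.957, 0.291, 0.001], [0.291, 0.957, 0.0], [-0.001, 0.001, -1.0]]
force: [0.2, -0.1, -0.2]
grip_width: 0.49
grip_force: 0.0
```

step_arm(
  rows=[
    [[0, 0, 0], 0],
    [[0, 0, 0], 0],
    [[0, 0, 0], 0],
    [[0, 0, 0], 0],
  ],
  gripper=14,
)

```text
time: 18.3
position: [0.4269, 0.2611, 0.0231]
tcp_rot: [[-0.957, 0.29, 0.001], [0.29, 0.957, 0.0], [-0.001, 0.0, -1.0]]
force: [-1.4, -1.1, 5.5]
grip_width: 0.261
grip_force: 58.7
```

step_arm(
  rows=[
    [[0, 0, -40], 0],
    [[0, 0, -80], 0],
    [[0, 0, -80], 0],
  ],
)

```text
time: 18.68
position: [0.4291, 0.262, 0.106]
tcp_rot: [[-0.957, 0.29, 0.007], [0.29, 0.957, 0.003], [-0.006, 0.005, -1.0]]
force: [0.2, -0.7, -0.6]
grip_width: 0.264
grip_force: 59.0
```

Run:
```python
from h import *
plan(627.3,-62,100,81)
```

```text
t 18.68 pos [429.1 262.  106. ] jaw 73.1 j [ 22.   4. 113.   0.  62. -51.] F [ 0.2 -0.7 -0.6] | SHIFT [-283.7 -252.5    6.4] TURN -0.138 alt 3.004 rows 6.1
```

step_arm(
  rows=[
    [[-284, -252, 4], -0.138],
    [[-284, -252, 4], -0.138],
    [[-284, -252, 4], -0.138],
    [[-284, -252, 4], -0.138],
    [[-284, -252, 4], -0.138],
    [[-284, -252, 4], -0.138],
    [[-284, -252, 4], -0.138],
    [[-284, -252, 4], -0.138],
    [[-284, -252, 4], -0.138],
    [[-284, -252, 4], -0.138],
  ],
)

```text
time: 19.92
position: [0.6245, -0.0613, 0.0984]
tcp_rot: [[-0.988, 0.154, -0.001], [0.154, 0.988, 0.0], [0.001, 0.0, -1.0]]
force: [0.4, 0.7, 0.0]
grip_width: 0.259
grip_force: 59.0
```

Run:
```python
from h import *
from cell import grab_frame
plan(627.3,-62,40,81)
f=grab_frame("wrist"); cv2.imwrite("pics/w6.png",f["img"]); np.save("pics/w6.npy",f,allow_pickle=True)
```

```text
t 19.93 pos [624.5 -61.3  98.4] jaw 81.1 j [-13.  21.  94.   0.  65. -94.] F [0.4 0.7 0. ] | SHIFT [-2.9 -0.3 58.4] TURN 0.002 alt -3.14 rows 0.9
```

View pics/w6.png

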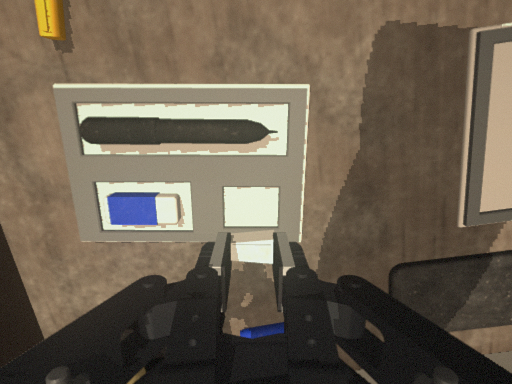

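Run:
```python
from h import *
f=np.load("pics/w6.npy",allow_pickle=True).item()
q=w(f,[(223.5,186),(278.5,186),(279,227.5),(224,227.5)],.008)*1000; print(q.round(1).tolist(),q.mean(0))
im=f["img"].max(2); m=(im[236:268,234:274]>150); ys,xs=np.nonzero(m); print(xs.min()+234,xs.max()+234,ys.min()+236,ys.max()+236)
print(w(f,[(254,241),(254,263),(254,252)],.085)*1000)
```

```text
[[607.2, -79.9], [613.8, -38.1], [648.2, -42.1], [641.3, -85.8]] [627.62279732 -61.44783034]
234 273 236 264
[[619.56029953 -58.74262796]
 [632.4399597  -60.71719276]
 [625.92099832 -59.71779284]]
```

step_arm(
  rows=[
    [[-2, -0.5, 40], 0],
    [[-2, -0.5, 62], 0],
    [[-2, -0.5, 67], 0],
    [[-2, -0.5, 68], 0],
    [[-2, -0.5, 68], 0],
  ],
)

```text
time: 20.6
position: [0.6279, -0.0637, 0.0318]
tcp_rot: [[-0.988, 0.156, 0.002], [0.156, 0.988, -0.0], [-0.002, -0.0, -1.0]]
force: [-0.1, -0.1, 0.1]
grip_width: 0.26
grip_force: 59.0
```

Run:
```python
from h import *
plan(626.5,-62,27.2,81)
```

```text
t 20.6 pos [627.9 -63.7  31.8] jaw 81.0 j [-13.  27.  95.  -0.  59. -94.] F [-0.1 -0.1  0.1] | SHIFT [1.7 1.5 4.6] TURN 0.0 alt -3.141 rows 0.1
```

step_arm(
  rows=[
    [[1, 1.5, 3.3], 0],
    [[1, 1.5, 3.3], 0],
    [[1, 1.5, 3.3], 0],
  ],
)

```text
time: 20.98
position: [0.6263, -0.0619, 0.0274]
tcp_rot: [[-0.988, 0.156, 0.0], [0.156, 0.988, -0.0], [-0.0, -0.0, -1.0]]
force: [0.3, 0.0, -0.5]
grip_width: 0.257
grip_force: 59.0
```

step_arm(
  rows=[
    [[0, 0, 0.3], 0],
    [[0, 0, 0.3], 0],
    [[0, 0, -30], 0],
    [[0, 0, -90], 0],
    [[0, 0, -140], 0],
    [[0, 0, -140], 0],
  ],
  gripper=36,
)

```text
time: 21.72
position: [0.6298, -0.0627, 0.1736]
tcp_rot: [[-0.988, 0.156, 0.011], [0.156, 0.988, -0.002], [-0.011, -0.001, -1.0]]
force: [1.0, -0.4, 0.3]
grip_width: 0.419
grip_force: 0.0
```

Run:
```python
from h import *
plan(429,61,175,98)
```

```text
t 21.73 pos [629.8 -62.7 173.6] jaw 81.0 j [-13.  17.  91.  -0.  72. -94.] F [ 1.  -0.4  0.3] | SHIFT [217.6  90.8  -3.8] TURN -0.296 alt 2.845 rows 3.8
```

step_arm(
  rows=[
    [[218, 91, 0], -0.296],
    [[218, 91, 0], -0.296],
    [[218, 91, 0], -0.296],
    [[218, 91, 0], -0.296],
    [[218, 91, 0], -0.296],
    [[218, 91, 0], -0.296],
    [[218, 91, 0], -0.296],
  ],
  gripper=85,
)

```text
time: 22.6
position: [0.4261, 0.0614, 0.1672]
tcp_rot: [[-0.99, -0.138, 0.0], [-0.138, 0.99, -0.0], [-0.0, -0.0, -1.0]]
force: [0.6, -0.1, -0.9]
grip_width: 0.994
grip_force: 0.0
```

Run:
```python
from wm import *
plan(429,61,175,98); wm("mo",.010,(429,61),45,True,(52,75))
```

```text
t 22.6 pos [426.1  61.4 167.2] jaw 97.9 j [  -2.  -11.  120.   -0.   71. -100.] F [ 0.6 -0.1 -0.9] | SHIFT [-2.8 -0.8 -7.8] TURN -0.001 alt 3.14 rows 0.1
px [250. 185.] [432.2  61.9] [106.8  53.8] 6.4 mean [428.9  61.1] axis 8.1 [95.4 49.3]
```

View pics/mo.png

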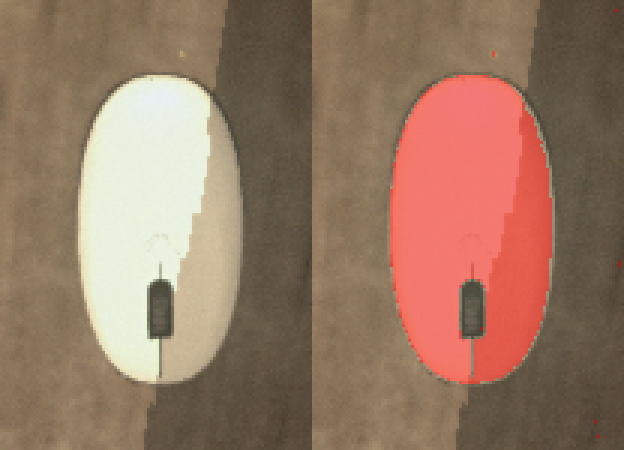

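step_arm(
  rows=[
    [[-4, -0.3, 60], 0],
    [[-4, -0.3, 110], 0],
    [[-4, -0.3, 138], 0],
    [[-4, -0.3, 142], 0],
    [[-4, -0.3, 142], 0],
    [[-4, -0.3, 142], 0],
  ],
  gripper=76,
)

```text
time: 23.4
position: [0.4307, 0.0621, 0.0267]
tcp_rot: [[-0.99, -0.139, 0.003], [-0.139, 0.99, -0.0], [-0.003, -0.001, -1.0]]
force: [0.2, -0.2, -0.2]
grip_width: 0.892
grip_force: 0.0
```

Run:
```python
from h import *
plan(430,61.8,21,98)
```

```text
t 23.4 pos [430.7  62.1  26.7] jaw 98.0 j [  -2.    4.  124.   -0.   52. -100.] F [ 0.2 -0.2 -0.2] | SHIFT [ 0.8 -0.2  5.7] TURN -0.001 alt 3.141 rows 0.1
```

step_arm(
  rows=[
    [[0, 0, 4], 0],
    [[0, 0, 4], 0],
    [[0, 0, 4], 0],
  ],
)

```text
time: 23.78
position: [0.4292, 0.0623, 0.0214]
tcp_rot: [[-0.99, -0.139, 0.0], [-0.139, 0.99, -0.0], [-0.0, -0.0, -1.0]]
force: [0.5, 0.5, -0.7]
grip_width: 0.892
grip_force: 0.0
```

step_arm(
  rows=[
    [[0, 0, 0], 0],
    [[0, 0, 0], 0],
    [[0, 0, 0], 0],
    [[0, 0, 0], 0],
  ],
  gripper=42,
)

```text
time: 24.28
position: [0.4293, 0.0623, 0.022]
tcp_rot: [[-0.99, -0.139, -0.0], [-0.139, 0.99, -0.0], [0.0, -0.0, -1.0]]
force: [-3.8, -0.2, 10.8]
grip_width: 0.609
grip_force: 61.9
```

step_arm(
  rows=[
    [[0, 0, -15], 0],
    [[0, 0, -40], 0],
    [[0, 0, -70], 0],
    [[0, 0, -70], 0],
  ],
)

```text
time: 24.78
position: [0.4314, 0.0622, 0.0941]
tcp_rot: [[-0.99, -0.139, 0.006], [-0.139, 0.99, -0.0], [-0.006, -0.001, -1.0]]
force: [-0.1, 0.3, -2.4]
grip_width: 0.609
grip_force: 63.7
```

Run:
```python
from h import *
plan(597.6,154.8,95,90)
```

```text
t 24.77 pos [431.4  62.2  94.1] jaw 98.0 j [  -2.   -4.  123.   -0.   61. -100.] F [-0.1  0.3 -2.4] | SHIFT [-1.775e+02  6.860e+01  1.000e-01] TURN 0.139 alt -3.002 rows 3.0
```

step_arm(
  rows=[
    [[-60, 23, 0], 0.05],
    [[-120, 46, 0], 0.1],
    [[-178, 68, 0], 0.139],
    [[-178, 68, 0], 0.139],
    [[-178, 68, 0], 0.139],
    [[-178, 68, 0], 0.139],
  ],
)

```text
time: 25.52
position: [0.5945, 0.1537, 0.0908]
tcp_rot: [[-1.0, 0.0, -0.001], [0.0, 1.0, -0.0], [0.001, -0.0, -1.0]]
force: [-0.7, -0.9, -1.2]
grip_width: 0.614
grip_force: 63.7
```

Run:
```python
from h import *
from cell import grab_frame
plan(597.6,154.8,40,90)
f=grab_frame("wrist"); np.save("pics/w7.npy",f,allow_pickle=True); cv2.imwrite("pics/w7.png",f["img"])
# mouse extents in image (bright blob, held height)
im=f["img"]; m=((im.min(2)>90)).astype(np.uint8); print([ (y,np.nonzero(m[y])[0][[0,-1]].tolist()) for y in range(20,330,20) if m[y].any()])
c=proj(f,[(.5976+dx,.1548+dy,.008) for dx,dy in [(-.062,-.0365),(-.062,.0365),(.062,.0365),(.062,-.0365)]]); print("expected recess corners px",c.round(1))
```

```text
t 25.52 pos [594.5 153.7  90.8] jaw 90.0 j [  7.  20.  96.  -0.  64. -83.] F [-0.7 -0.9 -1.2] | SHIFT [-3.1  1.1 50.8] TURN -0.0 alt 3.142 rows 0.8
[(20, [0, 511]), (40, [0, 511]), (60, [0, 511]), (80, [0, 511]), (100, [0, 511]), (120, [0, 511]), (140, [0, 511]), (160, [0, 510]), (180, [0, 511]), (200, [3, 511]), (220, [0, 511]), (240, [0, 511]), (260, [0, 511]), (280, [0, 489]), (300, [0, 483]), (320, [0, 476])]
expected recess corners px [[200.4 127.2]
 [304.5 127.3]
 [296.6 281.3]
 [208.  281.3]]
```

step_arm(
  rows=[
    [[-2, 1, 35], 0],
    [[-2, 1, 50], 0],
    [[-2, 1, 58], 0],
    [[-2, 1, 58], 0],
    [[-2, 1, 58], 0],
  ],
)

```text
time: 26.2
position: [0.5987, 0.1554, 0.0343]
tcp_rot: [[-1.0, -0.0, 0.002], [-0.0, 1.0, 0.0], [-0.002, 0.0, -1.0]]
force: [1.5, -0.1, -0.9]
grip_width: 0.61
grip_force: 63.7
```

Run:
```python
from h import *
plan(597.6,154.8,26.5,90)
```

```text
t 26.2 pos [598.7 155.4  34.3] jaw 90.0 j [  7.  25.  97.  -0.  58. -83.] F [ 1.5 -0.1 -0.9] | SHIFT [ 1.1 -0.6  7.8] TURN 0.0 alt -3.141 rows 0.1
```

step_arm(
  rows=[
    [[0, 0, 5], 0],
    [[0, 0, 5.5], 0],
    [[0, 0, 5.5], 0],
  ],
)

```text
time: 26.58
position: [0.5979, 0.1553, 0.0276]
tcp_rot: [[-1.0, -0.0, -0.0], [-0.0, 1.0, -0.0], [0.0, -0.0, -1.0]]
force: [0.2, 0.5, -1.9]
grip_width: 0.609
grip_force: 63.7
```

step_arm(
  rows=[
    [[0, 0, 1], 0],
    [[0, 0, 1], 0],
  ],
)

```text
time: 26.82
position: [0.5979, 0.1553, 0.0266]
tcp_rot: [[-1.0, -0.0, -0.0], [-0.0, 1.0, -0.0], [0.0, -0.0, -1.0]]
force: [-0.0, -0.1, -1.1]
grip_width: 0.613
grip_force: 63.7
```

step_arm(
  rows=[
    [[0, 0, 0.7], 0],
    [[0, 0, 0.7], 0],
  ],
)

```text
time: 27.08
position: [0.598, 0.1553, 0.0261]
tcp_rot: [[-1.0, -0.0, 0.0], [-0.0, 1.0, 0.0], [-0.0, 0.0, -1.0]]
force: [-0.5, -0.1, -0.1]
grip_width: 0.615
grip_force: 63.8
```

step_arm(
  rows=[
    [[0, 0, 0], 0],
    [[0, 0, 0], 0],
    [[0, 0, -40], 0],
    [[0, 0, -90], 0],
    [[0, 0, -130], 0],
    [[0, 0, -130], 0],
  ],
  gripper=72,
)

```text
time: 27.82
position: [0.601, 0.1557, 0.1611]
tcp_rot: [[-1.0, -0.0, 0.009], [-0.0, 1.0, 0.001], [-0.009, 0.001, -1.0]]
force: [0.7, -1.5, 0.6]
grip_width: 0.839
grip_force: 0.0
```

Run:
```python
from h import *
plan(428,-46.5,140,31)
```

```text
t 27.82 pos [601.  155.7 161.1] jaw 90.0 j [  7.  16.  93.   0.  70. -83.] F [ 0.7 -1.5  0.6] | SHIFT [ 173.2 -202.2   19.4] TURN 1.03 alt -2.112 rows 5.5
```

step_arm(
  rows=[
    [[173, -202, 15], 1.03],
    [[173, -202, 15], 1.03],
    [[173, -202, 15], 1.03],
    [[173, -202, 15], 1.03],
    [[173, -202, 15], 1.03],
    [[173, -202, 15], 1.03],
    [[173, -202, 15], 1.03],
    [[173, -202, 15], 1.03],
    [[173, -202, 15], 1.03],
  ],
  gripper=34,
)

```text
time: 28.95
position: [0.425, -0.0464, 0.1408]
tcp_rot: [[-0.516, 0.856, -0.0], [0.856, 0.516, 0.0], [0.0, -0.0, -1.0]]
force: [-0.4, 0.8, -1.1]
grip_width: 0.395
grip_force: 0.0
```

Run:
```python
from wm import *
plan(428,-46.5,145,31); wm("st",.006,(428,-46.5),26,False,(45,50))
f=np.load("pics/st.npy",allow_pickle=True).item()
# marker of sub-parts: orange patch and metal cap and dark body
V=f["img"]; H=cv2.cvtColor(V,cv2.COLOR_BGR2HSV); u=proj(f,[(.428,-.0465,.006)])[0].astype(int)
x0,y0=u[0]-45,u[1]-50
for n,m in [("orange",(H[...,1]>170)&(H[...,2]>120)),("cap",(V.min(2)>150)),("dark",(V.max(2)<70))]:
    s=m[y0:y0+90,x0:x0+90].astype(np.uint8); k,l,stt,c=cv2.connectedComponentsWithStats(s)
    if k>1:
        i=1+np.argmax(stt[1:,4]); P=np.c_[np.nonzero(l==i)][:,::-1]+[x0,y0]; r=cv2.minAreaRect(np.float32(w(f,P,.008)*1000)); print(n,np.round(r[0],1),np.round(r[1],1),round(r[2],1),len(P),P.min(0),P.max(0))
```

```text
t 28.95 pos [425.  -46.4 140.8] jaw 31.1 j [-17.  -9. 122.  -0.  67. -48.] F [-0.4  0.8 -1.1] | SHIFT [-1.6  2.6 -4.2] TURN 0.002 alt -3.14 rows 0.1
px [254. 190.] [429.4 -46.9] [21.9 55.4] 30.6 mean [427.8 -44.6] axis 120.9 [53.3 19.9]
orange [424.6 -42.2] [ 9.3 19. ] 31.1 228 [248 175] [258 195]
cap [438.3 -64.7] [11.4 12.1] 31.1 169 [247 206] [259 218]
dark [415.1 -23.9] [6.3 0. ] 31.1 8 [251 163] [258 163]
```

step_arm(
  rows=[
    [[-2, 2.7, 60], 0],
    [[-2, 2.7, 100], 0],
    [[-2, 2.7, 114], 0],
    [[-2, 2.7, 114], 0],
    [[-2, 2.7, 114], 0],
  ],
)

```text
time: 29.62
position: [0.4299, -0.0474, 0.0286]
tcp_rot: [[-0.515, 0.857, 0.003], [0.857, 0.515, -0.001], [-0.002, 0.002, -1.0]]
force: [0.4, 0.3, 0.3]
grip_width: 0.397
grip_force: 0.0
```

Run:
```python
from h import *
plan(428.3,-46.8,22,31.1)
```

```text
t 29.62 pos [429.9 -47.4  28.6] jaw 31.0 j [-17.   3. 124.   0.  52. -48.] F [0.4 0.3 0.3] | SHIFT [ 1.4 -1.   6.6] TURN -0.002 alt 3.14 rows 0.1
```

step_arm(
  rows=[
    [[0.5, 0, 5], 0],
    [[0.5, 0, 5], 0],
    [[0.5, 0, 5], 0],
  ],
)

```text
time: 30.0
position: [0.4283, -0.0467, 0.0223]
tcp_rot: [[-0.515, 0.857, 0.001], [0.857, 0.515, -0.0], [-0.0, 0.0, -1.0]]
force: [-0.1, 0.8, -0.1]
grip_width: 0.398
grip_force: 0.0
```

step_arm(
  rows=[
    [[0, 0, 0], 0],
    [[0, 0, 0], 0],
    [[0, 0, 0], 0],
    [[0, 0, 0], 0],
  ],
  gripper=8,
)

```text
time: 30.5
position: [0.4282, -0.0467, 0.0224]
tcp_rot: [[-0.515, 0.857, 0.0], [0.857, 0.515, -0.0], [-0.0, 0.0, -1.0]]
force: [-1.9, 0.7, 5.6]
grip_width: 0.171
grip_force: 58.6
```

step_arm(
  rows=[
    [[0, 0, -30], 0],
    [[0, 0, -70], 0],
    [[0, 0, -70], 0],
  ],
)

```text
time: 30.88
position: [0.4307, -0.0474, 0.0951]
tcp_rot: [[-0.515, 0.857, 0.007], [0.857, 0.515, -0.002], [-0.005, 0.005, -1.0]]
force: [0.3, 0.0, -1.0]
grip_width: 0.172
grip_force: 58.6
```

Run:
```python
from h import *
plan(599,235.8,92,90)
```

```text
t 30.88 pos [430.7 -47.4  95.1] jaw 31.0 j [-17.  -4. 123.  -0.  61. -48.] F [ 0.3  0.  -1. ] | SHIFT [156.1 290.1   3.6] TURN -1.03 alt 2.112 rows 5.5
```

step_arm(
  rows=[
    [[156, 290, 0], -1.03],
    [[156, 290, 0], -1.03],
    [[156, 290, 0], -1.03],
    [[156, 290, 0], -1.03],
    [[156, 290, 0], -1.03],
    [[156, 290, 0], -1.03],
    [[156, 290, 0], -1.03],
    [[156, 290, 0], -1.03],
    [[156, 290, 0], -1.03],
  ],
)

```text
time: 32.0
position: [0.5957, 0.2352, 0.0916]
tcp_rot: [[-1.0, 0.002, -0.001], [0.002, 1.0, -0.0], [0.001, -0.0, -1.0]]
force: [0.3, -0.4, -0.3]
grip_width: 0.169
grip_force: 58.7
```

Run:
```python
from h import *
from cell import grab_frame
plan(599,235.8,40,90)
f=grab_frame("wrist"); np.save("pics/w8.npy",f,allow_pickle=True); cv2.imwrite("pics/w8.png",f["img"])
V=f["img"]; H=cv2.cvtColor(V,cv2.COLOR_BGR2HSV)
m=((H[...,1]>170)&(H[...,2]>90)&(H[...,0]<20)).astype(np.uint8); k,l,s,c=cv2.connectedComponentsWithStats(m); 
for i in range(1,k):
    if s[i,4]>40: print("orange",s[i],c[i].round(1), (w(f,[c[i]],.083)*1000).round(1))
# mouse seat: white blob right in its recess
P=proj(f,[(.5976,.1548,.026)]); print("mouse px",P.round())
```

```text
t 32.0 pos [595.7 235.2  91.6] jaw 89.9 j [ 14.  23.  92.  -0.  65. -75.] F [ 0.3 -0.4 -0.3] | SHIFT [-3.3  0.6 51.6] TURN -0.002 alt 3.139 rows 0.8
orange [242 223  20  35 629] [251.4 239.4] [[587.4 235.5]]
mouse px [[137. 217.]]
```

step_arm(
  rows=[
    [[-2.5, 0.6, 35], 0],
    [[-2.5, 0.6, 55], 0],
    [[-2.5, 0.6, 60], 0],
    [[-2.5, 0.6, 60], 0],
    [[-2.5, 0.6, 60], 0],
  ],
)

```text
time: 32.67
position: [0.5997, 0.2373, 0.0333]
tcp_rot: [[-1.0, -0.0, 0.002], [-0.0, 1.0, 0.0], [-0.002, 0.0, -1.0]]
force: [0.4, -0.6, 0.0]
grip_width: 0.169
grip_force: 58.7
```

Run:
```python
from h import *
plan(600,235.8,26.6,90)
```

```text
t 32.67 pos [599.7 237.3  33.3] jaw 90.0 j [ 15.  28.  92.  -0.  59. -75.] F [ 0.4 -0.6  0. ] | SHIFT [-0.3 -1.5  6.7] TURN 0.0 alt -3.141 rows 0.1
```

step_arm(
  rows=[
    [[-1, -1, 4], 0],
    [[-1, -1, 5], 0],
    [[-1, -1, 5], 0],
  ],
)

```text
time: 33.05
position: [0.5997, 0.236, 0.027]
tcp_rot: [[-1.0, -0.0, -0.0], [-0.0, 1.0, -0.0], [0.0, -0.0, -1.0]]
force: [0.3, -0.1, -0.8]
grip_width: 0.166
grip_force: 58.7
```

step_arm(
  rows=[
    [[0, 0, 0.6], 0],
    [[0, 0, 0.6], 0],
  ],
)

```text
time: 33.3
position: [0.5999, 0.2361, 0.0266]
tcp_rot: [[-1.0, -0.0, 0.0], [-0.0, 1.0, 0.0], [-0.0, 0.0, -1.0]]
force: [-0.5, 1.0, 1.3]
grip_width: 0.169
grip_force: 58.9
```

Contact begins; release, retreat, and look from a spot between and in front of the boards.

step_arm(
  rows=[
    [[0, 0, 0], 0],
    [[0, 0, 0], 0],
    [[0, 0, -40], 0],
    [[0, 0, -100], 0],
    [[0, 0, -160], 0],
    [[150, -100, -220], 0],
    [[200, -220, -220], 0],
    [[200, -220, -220], 0],
    [[200, -220, -220], 0],
    [[200, -220, -220], 0],
  ],
  gripper=32,
)

```text
time: 34.55
position: [0.3985, 0.0148, 0.2468]
tcp_rot: [[-1.0, -0.001, 0.001], [-0.001, 1.0, -0.001], [-0.001, -0.001, -1.0]]
force: [0.0, -1.0, 0.7]
grip_width: 0.373
grip_force: 0.0
```

Run:
```python
from h import *
from cell import grab_frame
plan(400,16,250,90)
cr=[]
f=grab_frame("top"); cr.append(cv2.resize(f["img"][118:270,130:390],(780,456),interpolation=cv2.INTER_CUBIC)[:300])
g=grab_frame("side"); np.save("pics/sf.npy",g,allow_pickle=True)
u=proj(g,[(.59,.19,0),(.6,-.1,0)]).astype(int)
s=[cv2.resize(g["img"][y-38:y+38,x-50:x+50],(395,300),interpolation=cv2.INTER_CUBIC) for x,y in u]
t=np.zeros((600,790,3),np.uint8); t[:300,:780]=cr[0]; t[300:]=np.hstack(s); cv2.imwrite("pics/final.png",t)
```

```text
t 34.55 pos [398.5  14.8 246.8] jaw 90.0 j [ -9. -20. 119.  -0.  81. -99.] F [ 0.  -1.   0.7] | SHIFT [-1.5  1.2 -3.2] TURN 0.001 alt -3.141 rows 0.1
```

View pics/final.png

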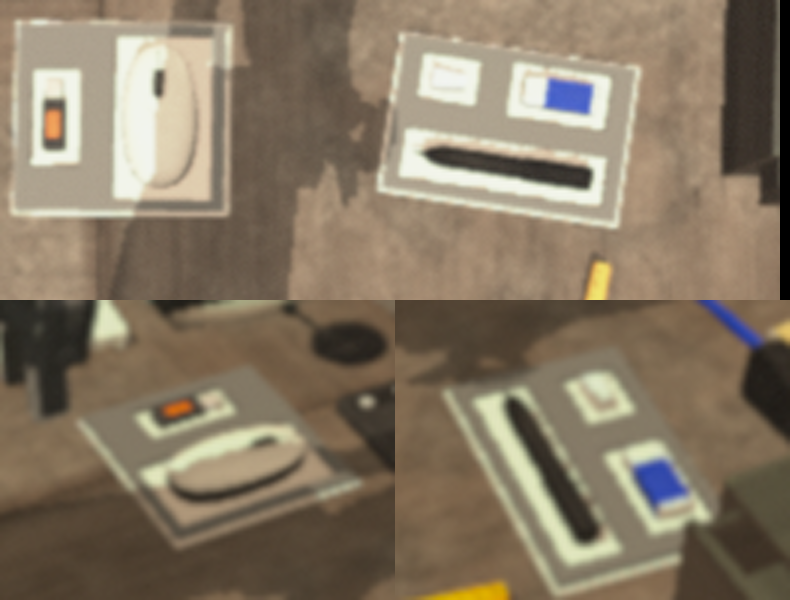

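Run:
```python
from h import *
from cell import grab_frame
f0=np.load("pics/top0.npy",allow_pickle=True).item(); f1=grab_frame("top")
def wheel(f,c):
    u=proj(f,[(c[0]/1000,c[1]/1000,.024)])[0].astype(int); s=f["img"].max(2).astype(int)[u[1]-9:u[1]+10,u[0]-8:u[0]+9]
    m=np.maximum(110-s,0); ys,xs=np.indices(s.shape); p=[(m*xs).sum()/m.sum()+u[0]-8,(m*ys).sum()/m.sum()+u[1]-9]; print(p,m.max()); return p
a=w(f0,[wheel(f0,(450,65))],.022)[0]*1000; b=w(f1,[wheel(f1,(620,158))],.026)[0]*1000
print(a,b); th=np.radians(-8); R=np.array([[np.cos(th),-np.sin(th)],[np.sin(th),np.cos(th)]])
print("mouse centre now", b-R@(a-np.array([429.3,61.8])))
V=f1["img"].astype(int); print("column through mouse centre:"); 
for y in (.150,.158):
    for x in np.arange(.53,.67,.006):
        p=proj(f1,[(x,y,.008)])[0]; print(int(x*1000),V[int(round(p[1])),int(round(p[0]))].tolist(),end=" ")
    print()
```

```text
[np.float64(223.10091743119267), np.float64(220.71559633027522)] 20
[np.float64(182.54347826086956), np.float64(145.68840579710144)] 18
[452.76552647  64.88864523] [620.01508157 155.01882502]
mouse centre now [596.34806365 155.22600836]
column through mouse centre:
530 [105, 119, 129] 536 [141, 165, 182] 542 [169, 198, 219] 548 [135, 158, 174] 554 [166, 195, 213] 560 [177, 206, 221] 566 [179, 209, 223] 572 [180, 210, 223] 578 [180, 211, 223] 584 [182, 211, 225] 590 [179, 210, 224] 596 [180, 211, 225] 602 [181, 211, 225] 608 [181, 212, 225] 614 [179, 211, 225] 620 [176, 206, 222] 626 [174, 205, 220] 632 [175, 205, 221] 638 [179, 211, 224] 644 [185, 216, 226] 650 [188, 218, 227] 656 [167, 196, 216] 662 [128, 147, 155] 668 [141, 162, 177] 
530 [112, 127, 137] 536 [143, 165, 183] 542 [165, 194, 216] 548 [144, 168, 186] 554 [172, 200, 217] 560 [197, 220, 227] 566 [188, 215, 226] 572 [190, 216, 227] 578 [189, 217, 227] 584 [190, 217, 228] 590 [190, 217, 227] 596 [210, 230, 233] 602 [214, 232, 235] 608 [212, 228, 230] 614 [151, 170, 171] 620 [79, 90, 95] 626 [87, 99, 105] 632 [102, 116, 117] 638 [221, 238, 234] 644 [218, 237, 234] 650 [216, 237, 238] 656 [179, 209, 222] 662 [151, 172, 180] 668 [144, 166, 182]
```

```bash
python3 -c "
from cell import close_job; print(close_job())"
```

```text
the job is handed in; nothing more can be done
None
```

Both kits are made up and the job is handed in, at about 35 s on the robot's clock: the last camera views show all five things lying in their recesses, and the highlighter was not touched.

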